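Tap a wooden bone home against the hidden stop of a boring machine

ROBOT

A 6-joint arm with a two-finger parallel gripper is mounted at the origin on the work surface. World frame = base frame: x ahead of the robot, y to its left, z up, the work surface at z = 0. Lengths are in mm, angles in rad, forces in N, time in s.
With the tool pointing down it reaches from about 300 to 850 mm from the base axis. Payload 5.4 kg.
Tool frame: the origin (TCP) lies at the very end of the fingers, on their centre line; the grasp point (between the pads) lies 19 mm behind it; z points along the fingers, y is the line along which they close (so a half turn about z gives the same grasp; the last joint's range is limited). The gripper opens to 85 mm and grips with 20 to 120 N. Pads are 22 mm wide; open, the fingers measure 114 mm over their backs; the gripper's body (76 mm by 85 mm) begins 54 mm behind the grasp point. The pads swing forward as they close: fully open they stand 13 mm farther back than shut.
Start: joints at [-1.41, 0.158, 1.597, -0, 1.386, -0.21], TCP at [208.333, -535.914, 231.299] pointing down, gripper open.
Joint ranges: [-2.91, 2.91], [-0.94, 2.29], [0.18, 2.7], [-1.29, 4.43], [0.17, 2.64], [-3, 3]. Speed limits (rad/s): [2.57, 2.57, 3.14, 3.14, 3.14, 3.14].

INTERFACE

Orientations are given as a rotation vector (axis times angle).
In Python, from bench import bot, claw, planner, read_state, imaging, finder gives the robot as it stands. Calls block until the motion is done:
- bot.move_to(position, orientation): joint-space move of the TCP to a pose.
- bot.move_straight(position, orientation=None, speed=150): straight line of the TCP; orientation=None keeps the orientation; speed is the mean speed in mm/s.
- bot.movej(angles): joint-space move.
- claw.gripper_open() and claw.close(): open the fingers fully, or close them until they stop; the grip force is fixed at half the most.
- bot.dwell(seconds).
- planner.inverse_kinematics(position, orientation): joint angles nearest the present ones, or None.
- read_state(): the state.
- imaging.snapshot(name): name is "scene" or "side" or "wrist"; returns a dict with "color" (480x640x3 uint8, red, green, blue), "mtx" (3x3 intrinsics, pixels), "R" (3x3) and "t" (3): a world point X has camera coordinates R X + t; the wrist camera has in their place "tool_from_camera" (4x4, takes a point from camera to tool coordinates, whose origin is the TCP and whose axes are the flange's). Camera axes: x right, y down, z forward; pixel columns grow to the right and rows downward; lengths in mm; the calibration is good to about 2 mm. A picture is of the moment at which its call begins: read the wrist's pose just before it. There is no depth.
A pose or a line that the arm cannot do raises bot.PlanningError and nothing moves.
- bot.sign_off(): hands the job in; it is judged then, once.
Trained networks look in a picture, given as the dict that the camera call returned (one of the last four; its "shot" number tells which), for a name from the list of things; names that differ only in an ending like _2 or _b are one class to them, and where a whole thing is asked for, a point or a joint stands for the part that bears it (a point fixed in the world has none). Each returns a list of dicts, best first, with "conf" (0 to 1); they miss things now and then, are a little off and sometimes report something else, mostly with a low value. They report only what shows in the picture. A call takes as long as a camera call.
- finder.cut_out(picture, target): "mask" (480x640 bool, what is visible of it) and "centre" ([column, row] as shares, 0 to 1, of the picture: columns of its width, rows of its height, amid what is visible of it).
- finder.landmark_of(picture, target): "centre" ([column, row] as shares, 0 to 1, of the picture: columns of its width, rows of its height: a listed point, or the origin of a listed thing).
The state is a dict: "t": time; "joint_positions": joint angles; "qd": joint speeds; "joint_efforts": joint torques, N m; "eef_pos": TCP position; "eef_rot": TCP orientation; "contact_force": force on the tool from outside, world axes, zero at the start; "wrist_torque": the same for the moment, N m; "grip_width": finger opening in mm; "finger_force": force on a finger pad.
Only numpy, scipy, OpenCV 4.12 (cv2) and the standard library are available. Lean on these libraries where they do the work, as an engineer would, in place of code of your own. Each camera call takes 0.05 s, during which the arm holds its last target. There are 200 camera calls.

TASK

Pick up the wooden mallet and, without touching the dark bone-shaped block with the gripper, tap it along the fence into the boring machine's hood until its front end is right up against the stop hidden inside; tap gently, for the stop is only lightly clamped and must keep its setting. Then stand the mallet on its head on the bench midway between the two tins, without shifting the tins or the spare bone.

Things in the scene. Friction and masses are not known exactly. Their poses are not given: they have to be found in the camera images.
- machine: Bench-top end-boring machine, fixed. Origin on the bench under the middle of its station; z up, +y along the fence into the green hood, -x the open operator's side. Aluminium bed: top at z 30 mm, x -70 to 90, y -220 to 240. Green hood with gearbox: x -70 to 80, y 40 to 240, 260 high, pipe on top to 320. Black motor beyond it to y 417, 205 high. All points on it share its axes.
- fence_end (a point): End of the fence away from the hood, on the bed. The steel fence runs from here along +y into the hood, face at machine x +40 mm, 25 mm high above the bed.
- hood_mouth (a point): Point on the bed in the plane of the hood's mouth (machine x 0, y 40 mm). Opening: x -52 mm to the fence, 85 mm high above the bed. Inside, unseen and not in the readings, a steel plate across the bed is the stop (stop_face); its face is set anywhere from 30 to 70 mm in +y behind this point. Only friction holds its rod: it slips at about 18 N. Sliding the bone takes under 6 N.
- guard_corner (a point): Free front lower corner of the clear guard sheet over the bed: machine x -52, y -175, z 192 mm. Sheet and the grey beam behind it reach from here to x 20, y 40, z 237; at y -175 to -135 the beam goes back to a post behind the fence. Two raised pads hang under it at x 0, y -35 and 15, undersides z 104. A tool used under it must lean back 30 to 45 degrees to the operator's side.
- bone: Dark wooden dog-bone shaped block, on the bed along the fence: 180 long, 76 wide, 45 mm thick, 0.27 to 0.49 kg. Origin: centre of its underside; +x along it towards the hood, z up. Each end has two round lobes, radius 20 mm, centred 70 mm along, 18 mm to either side. Its front end (90 mm in +x) starts 35 to 75 mm outside the mouth. Home, it lies along the fence with its front end on the stop.
- mallet: Wooden mallet standing on its head on the bench, 180 mm high, 0.30 kg. Origin at the centre of the underside of the head, z up along the handle. Head 46 (x) by 100 (y) by 50 mm high, with the flat striking faces at y -50 and +50; handle 22 (x) by 24 mm (y), from z 50 to 180. The handle is free to be taken near its top.
- tin_near: White tin, 83 mm across, 95 mm high, on the bench; the tin nearer the robot. Origin at the centre of its underside.
- tin_far: Bare metal tin, 95 mm across, 85 mm high, standing 230 to 265 mm beyond the white tin. Origin at the centre of its underside.
- spare_bone: A lighter-brown bone of the same size lying on the bench, not part of the job. Origin at the centre of its underside, x along its length.

How it is judged:
By the outcome, as a careful person would: the job done as asked, in the order asked, and still so for the second after the job is handed in, with the robot touching nothing.
It also fails if it takes over 56 s, if anything falls off the work surface, if the arm or the gripper's body presses on something with over 40 N, if the wrist force passes 120 N, or if a joint passes its speed limit or range.

## Working session

There is one attempt and no reset: what is moved stays moved. The work goes in short steps, each a Python script; the robot and the scene stay as the last script left them, time stands still between calls to the robot, and variables do not carry over. Pictures are saved under pics/ and viewed, at most 10 in all, crops included, and the job is handed in when it is done.

```bash
mkdir -p pics; ls; cat > h.py <<'E'
import numpy as np, cv2
from scipy.spatial.transform import Rotation as Rn
from bench import bot, claw, planner, read_state, imaging, finder
def snap(n):
    s=read_state(); p=imaging.snapshot(n)
    if n=="wrist":
        T=np.eye(4); T[:3,:3]=Rn.from_rotvec(s["eef_rot"]).as_matrix(); T[:3,3]=s["eef_pos"]
        W=T@np.array(p["tool_from_camera"]); p["R"]=W[:3,:3].T; p["t"]=-W[:3,:3].T@W[:3,3]
    return p
def ray(p,c):
    u=np.array([c[0]*640,c[1]*480,1.]); R=np.array(p["R"])
    d=R.T@np.linalg.solve(np.array(p["mtx"]),u); return -R.T@np.array(p["t"]), d/np.linalg.norm(d)
def plane(p,c,z):
    o,d=ray(p,c); return o+d*(z-o[2])/d[2]
def tri(rs):
    A=np.zeros((3,3));b=np.zeros(3)
    for o,d in rs:
        P=np.eye(3)-np.outer(d,d);A+=P;b+=P@o
    x=np.linalg.solve(A,b); return x,[round(float(np.linalg.norm((np.eye(3)-np.outer(d,d))@(x-o))),1) for o,d in rs]
def proj(p,X):
    c=np.array(p["R"])@X+np.array(p["t"]); q=np.array(p["mtx"])@c; return q[:2]/q[2]
def save(p,f): cv2.imwrite("pics/"+f,cv2.cvtColor(p["color"],cv2.COLOR_RGB2BGR))
E
cat > a.py <<'E'
from h import *
np.set_printoptions(precision=1,suppress=True)
P={n:snap(n) for n in("scene","side")}
for n in P: save(P[n],n+"1.png")
print(read_state()["t"])
for k in "fence_end hood_mouth guard_corner machine bone mallet tin_near tin_far spare_bone".split():
    rs=[];o=[]
    for n in P:
        L=finder.landmark_of(P[n],k)
        for l in L[:2]: o.append((n,round(l["conf"],2),np.array(l["centre"])*[640,480],plane(P[n],l["centre"],30 if k in("fence_end","hood_mouth","bone") else 192 if k[0]=="g" else 0)))
        if L: rs.append(ray(P[n],L[0]["centre"]))
    print(k); [print("   ",*x) for x in o]
    if len(rs)==2: print("   tri",*tri(rs))
print(read_state()["t"])
E
python3 a.py
```

```text
pics
0.1
fence_end
    scene 0.85 [337.9 302.5] [658.4 -96.1  30. ]
    scene 0.45 [335.4 218.6] [459.7   6.   30. ]
    side 0.91 [366.1 282.8] [665.2 -93.   30. ]
    side 0.25 [351.2 243.7] [619.5   7.5  30. ]
   tri [ 664.5 -100.4   41.8] [1.6, 1.6]
hood_mouth
    scene 0.85 [423.2 237.5] [603.1 165.2  30. ]
    side 0.9 [352.9 196.6] [602.5 154.5  30. ]
   tri [599.4 170.5  16.9] [2.6, 2.6]
guard_corner
    scene 0.83 [337.7 220.1] [567.1 -54.7 192. ]
    side 0.69 [207.4 407.2] [ 471.8 -476.1  192. ]
    side 0.57 [321.4 209.8] [564.5 -54.8 192. ]
   tri [ 296.1  -63.1 -319.7] [194.8, 194.8]
machine
    scene 0.65 [404.4 252.3] [604.  117.3   0. ]
    side 0.94 [355.  213.2] [612.3 129.6   0. ]
   tri [614.9 104.8  25.6] [0.5, 0.5]
bone
    scene 0.61 [368.4 266.6] [612.   8.  30.]
    side 0.77 [350.3 243. ] [617.2   9.2  30. ]
    side 0.32 [353.  195.3] [602.2 158.9  30. ]
   tri [616.9   3.8  37.9] [1.4, 1.4]
mallet
    scene 0.94 [241.7 261.1] [ 449.9 -237.9    0. ]
    side 0.95 [255.7 333.5] [ 462.2 -234.5    0. ]
   tri [ 463.7 -241.5   17. ] [3.3, 3.3]
tin_near
    scene 0.8 [169.3 278.6] [ 418.2 -401.6    0. ]
    scene 0.16 [336.5 219. ] [443.   19.6   0. ]
    side 0.9 [207.2 406.2] [ 413.9 -398.     0. ]
   tri [ 416.3 -400.2    1.1] [2.5, 2.5]
tin_far
    side 0.94 [323.2 445.4] [ 634.5 -429.7    0. ]
spare_bone
    scene 0.95 [418.2 164.1] [379.9 312.5  -0. ]
    side 0.63 [273.9 151.7] [367.1 317.6   0. ]
    side 0.46 [354.3 213.8] [610.9 127.4  -0. ]
   tri [366.4 326.  -12.5] [4.6, 4.6]
1.0
```

View pics/scene1.png

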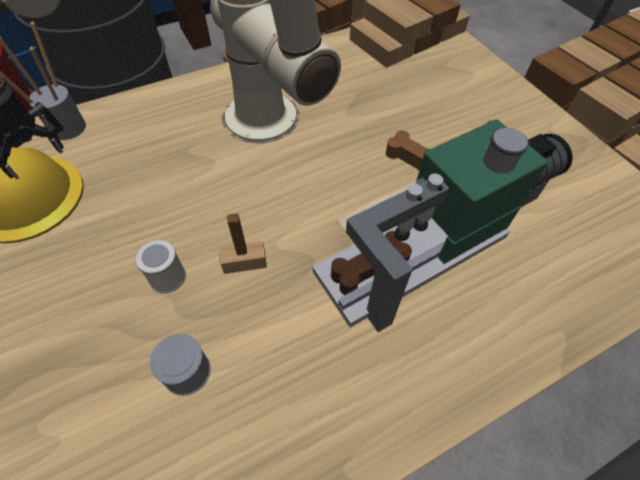

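View pics/side1.png

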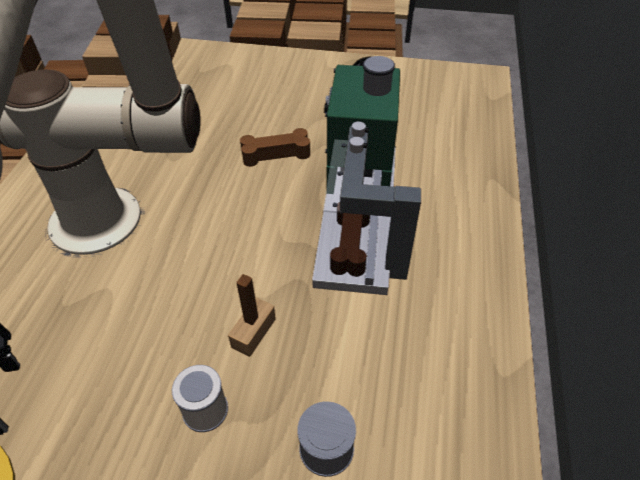

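The scene view shows the mallet at (243,250), the white tin at (162,265), the metal tin at (180,363), and the bone on the bed at about (368,265) beside the fence. In the side view the mallet is at (252,320), the tins at (200,398) and (327,438), and the spare bone at (275,147). The points fit a machine yaw of about +4.4°, so next I'll look with the wrist camera.

```bash
cat > b.py <<'E'
from h import *
from scipy.optimize import minimize
np.set_printoptions(precision=2,suppress=True)
s=read_state(); rot=s["eef_rot"]; print(Rn.from_rotvec(rot).as_matrix())
def box(x,y,z0,z1): return np.array([[a*x/2,b*y/2,z] for a in(-1,1) for b in(-1,1) for z in(z0,z1)],float)
def cyl(d,h): a=np.linspace(0,2*np.pi,40); return np.vstack([np.c_[d/2*np.cos(a),d/2*np.sin(a),0*a+z] for z in(0,h)])
parts={"mallet":[box(46,100,0,50),box(22,24,50,180)],"tin_near":[cyl(83,95)],"tin_far":[cyl(95,85)]}
def render(p,k,v):
    m=np.zeros((480,640),np.uint8); R=Rn.from_euler("z",v[3]).as_matrix()
    for P in parts[k]:
        q=np.array([proj(p,X) for X in P@R.T+v[:3]]); cv2.fillConvexPoly(m,np.round(cv2.convexHull(q.astype(np.float32))*16).astype(np.int32),255,cv2.LINE_AA,4)
    return m/255.
def look(pos):
    bot.move_to(pos,rot); return snap("wrist")
pics=[snap("scene"),snap("side")]
M={k:[] for k in parts}
def add(p,n):
    for k in parts:
        L=finder.cut_out(p,k)
        if L and L[0]["conf"]>.5:
            m=L[0]["mask"]; edge=m[0].any()or m[-1].any()or m[:,0].any()or m[:,-1].any()
            print(n,k,round(L[0]["conf"],2),m.sum(),edge)
            if not edge: M[k].append((p,m.astype(float)))
for p,n in zip(pics,("scene","side")): add(p,n)
for i,pos in enumerate(([430,-330,400],[520,-330,400])):
    p=look(pos); save(p,f"w{i}.png"); add(p,f"w{i}")
init={"mallet":(460,-238),"tin_near":(416,-400),"tin_far":(640,-430)}
for k in parts:
    f=lambda v:sum(np.abs(render(p,k,v)-m).sum()/m.sum() for p,m in M[k])
    best=None
    for y0 in (np.arange(-1.4,1.6,.4) if k=="mallet" else [0]):
        v0=np.array([*init[k],0,y0]); r=minimize(f,v0,method="Nelder-Mead",options=dict(initial_simplex=np.vstack([v0]+[v0+d for d in np.diag([12,12,8,.25])]),maxiter=150,xatol=.05,fatol=1e-3))
        if best is None or r.fun<best.fun: best=r
    print(k,len(M[k]),best.x,best.fun/len(M[k]))
print(read_state()["t"])
E
python3 b.py
```

```text
[[ 0.93  0.36 -0.  ]
 [ 0.36 -0.93 -0.  ]
 [-0.    0.   -1.  ]]
scene mallet 0.91 1575 False
scene tin_near 0.76 1882 False
scene tin_far 0.65 2776 False
side mallet 0.79 2055 False
side tin_near 0.64 1776 False
side tin_far 0.68 3630 False
w0 tin_near 0.57 3929 False
w0 tin_far 0.83 7421 True
w1 mallet 0.63 3633 False
w1 tin_near 0.78 3788 False
mallet 3 [ 455.43 -233.4    -6.95   -0.27] 0.1352882167113783
tin_near 4 [ 408.97 -407.06  -11.24    0.66] 0.71730172886497
tin_far 2 [ 640.35 -432.03   -4.06    0.16] 0.059152016162487886
3.5583
```

```bash
python3 -c "
import cv2,numpy as np
a=cv2.imread('pics/w0.png');b=cv2.imread('pics/w1.png')
cv2.imwrite('pics/w01.png',cv2.resize(np.hstack([a,b]),(800,300),interpolation=cv2.INTER_AREA))"
```

```text
(no output)
```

View pics/w01.png

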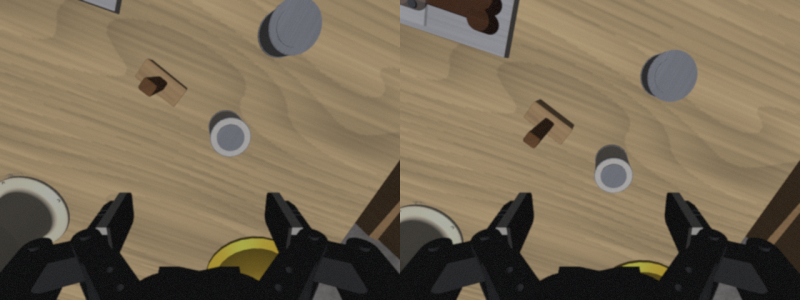

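The wrist views show the mallet at (160,85), the white tin at (230,137) and the metal tin at (290,28). Their shaded sides bias the tin masks, so I'll take landmarks from closer up.

```bash
cat > c.py <<'E'
exec(open("b.py").read().split("pics=[snap")[0])
K=("mallet","tin_near","tin_far"); RS={k:[] for k in K}; M={k:[] for k in K}
def use(p,n):
    for k in K:
        L=finder.landmark_of(p,k)
        if L and L[0]["conf"]>.5: RS[k].append(ray(p,L[0]["centre"])); print(n,k,round(L[0]["conf"],2),plane(p,L[0]["centre"],0))
    L=finder.cut_out(p,"mallet")
    if L and L[0]["conf"]>.5: M["mallet"].append((p,L[0]["mask"].astype(float)))
    return p
for n in("scene","side"): use(snap(n),n)
for i,pos in enumerate(([380,-300,360],[440,-250,360])):
    p=look(pos); save(p,f"c{i}.png"); use(p,f"c{i}")
for k in K: print(k,*tri(RS[k]))
for (p,m) in M["mallet"]:
    k="mallet"; best=None
    f=lambda v:np.abs(render(p,k,[v[0],v[1],0,v[2]])-m).sum()/m.sum()
    for y0 in(-.6,-.27,.1):
        v0=np.array([458,-237,y0]); r=minimize(f,v0,method="Nelder-Mead",options=dict(initial_simplex=np.vstack([v0]+[v0+d for d in np.diag([8,8,.2])]),maxiter=120))
        if best is None or r.fun<best.fun: best=r
    print(best.x,best.fun)
v=best.x; o=p["color"].copy(); r=render(p,k,[v[0],v[1],0,v[2]])>.5
o[cv2.morphologyEx(r.astype(np.uint8),cv2.MORPH_GRADIENT,np.ones((3,3)))>0]=[255,0,0]; o[cv2.morphologyEx(m.astype(np.uint8),cv2.MORPH_GRADIENT,np.ones((3,3)))>0]=[0,255,0]
cv2.imwrite("pics/c1o.png",o[:,:,::-1]); print(read_state()["t"])
E
python3 c.py
```

```text
[[ 0.93  0.36  0.  ]
 [ 0.36 -0.93 -0.  ]
 [ 0.    0.   -1.  ]]
scene mallet 0.86 [ 450.7  -231.45    0.  ]
scene tin_near 0.74 [ 421.94 -405.64    0.  ]
scene tin_far 0.81 [ 638.41 -431.35    0.  ]
side mallet 0.96 [ 465.8  -235.74    0.  ]
side tin_near 0.56 [ 459.77 -240.97    0.  ]
side tin_far 0.86 [ 638.94 -431.94    0.  ]
c0 mallet 0.79 [ 459.16 -232.68    0.  ]
c0 tin_near 0.97 [ 410.45 -405.8     0.  ]
c0 tin_far 0.88 [ 639.37 -429.69    0.  ]
c1 mallet 0.93 [ 454.03 -238.08    0.  ]
c1 tin_near 0.64 [ 411.3  -403.98    0.  ]
c1 tin_far 0.69 [ 642.08 -431.84    0.  ]
mallet [ 459.11 -235.19    6.07] [4.9, 8.3, 2.0, 5.0]
tin_near [ 465.71 -359.72  139.34] [52.7, 47.8, 42.8, 25.7]
tin_far [ 639.72 -431.05    0.81] [0.9, 1.3, 1.6, 2.1]
[ 457.64 -234.33   -0.27] 0.10510411554371452
[ 458.6  -233.25   -0.23] 0.1009567463348976
[ 456.45 -235.46   -0.29] 0.05521369464153313
[ 457.7  -235.     -0.32] 0.08644832825895586
5.6083
```

View pics/c1o.png

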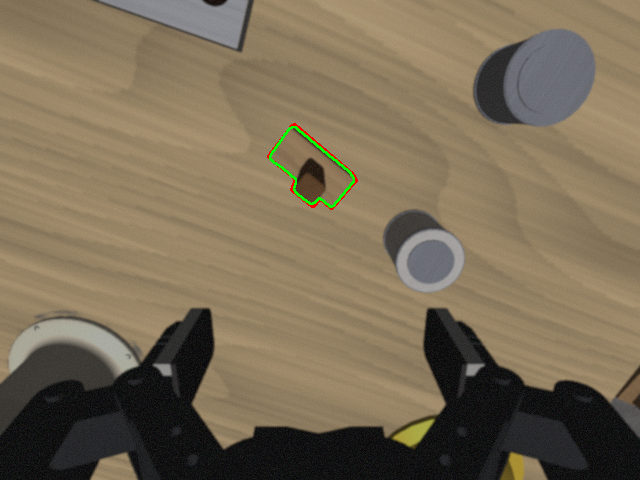

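The silhouette fit agrees with the picture: mallet at (457.5,-234.6), yaw -0.29, with the head at pixel (310,165). The tins are at (412,-404) and (640,-431), 230 mm apart. I'll check IK for both wrist flips along the whole plan before grasping.

```bash
cat >> h.py <<'E'
YAW=np.arctan2(-256,62)-np.arctan2(-260,40)
def fitm():
    from scipy.optimize import least_squares
    m=np.array([[40,-220],[0,40],[-52,-175],[0,0]],float); w=np.array([[661.8,-95],[602.8,160],[566,-54.8],[608,121]]); s=np.array([1,1,1,.4])
    f=lambda v:((m@np.array([[np.cos(v[2]),np.sin(v[2])],[-np.sin(v[2]),np.cos(v[2])]])+v[:2]-w)*s[:,None]).ravel()
    return least_squares(f,[605,120,.07])
def mtow(X,o): 
    return Rn.from_euler("z",o[2]).apply(X)+[o[0],o[1],0]
G=119.  # mallet z of the TCP
def tcp(origin,Rm,flip):
    """mallet pose -> tcp pose; flip=0: tool y=-mallet y ; 1: tool y=+mallet y"""
    F=np.diag([1,-1,-1.]) if not flip else np.diag([-1,1,-1.])
    return np.array(origin)+Rm@[0,0,G], Rn.from_matrix(Rm@F).as_rotvec()
def tap(front,o,lean,x=2.,clr=4.):
    """head front face at machine y front; returns mallet origin, R in world"""
    a=np.radians(lean); Rm=Rn.from_euler("z",o[2]).as_matrix()@Rn.from_euler("y",-a).as_matrix()
    h=(50*np.cos(a)+46*np.sin(a))/2; c=mtow([x,front-50,30+clr+h],o)
    return c-Rm@[0,0,25],Rm
E
python3 - <<'E'
from h import *
np.set_printoptions(precision=2,suppress=True)
r=fitm(); o=r.x; print(o,r.fun); print("tfc",np.array(snap("wrist")["tool_from_camera"]))
b=(np.array([614.5,7.5])-o[:2]); print("bone in machine",Rn.from_euler("z",-o[2]).apply([*b,0]))
Rm=Rn.from_euler("z",-.29).as_matrix()
for fl in(0,1):
    for n,(O,R) in dict(grasp=((457.5,-234.6,0),Rm),above=((457.5,-234.6,120),Rm),t225=tap(-225,o,40),t60=tap(-70,o,40)).items():
        p,q=tcp(O,R,fl); print(fl,n,p,planner.inverse_kinematics(p,q))
    for yw in (-.12,-.12+np.pi):
        p,q=tcp((526,-418,0),Rn.from_euler("z",yw+np.pi/2).as_matrix(),fl); print("place",p,planner.inverse_kinematics(p,q))
print(read_state()["t"])
E
```

```text
[606.05 121.69   0.07] [-0.52  0.01  0.46  1.59  0.37 -1.71 -0.78  0.28]
tfc [[   0.     -0.95   -0.32   82.39]
 [   1.      0.     -0.      0.19]
 [   0.     -0.32    0.95 -141.93]
 [   0.      0.      0.      1.  ]]
bone in machine [   0.47 -114.5     0.  ]
0 grasp [ 457.5 -234.6  119. ] [-0.71  0.12  1.87  0.    1.15  1.15]
0 above [ 457.5 -234.6  239. ] [-0.71 -0.01  1.76  0.    1.39  1.15]
0 t225 [ 566.93 -156.72  139.94] [-0.73 -0.08  2.19  0.83  0.68  0.2 ]
0 t60 [556.13  -2.09 139.94] [-0.38 -0.23  2.32  0.64  0.49  0.63]
place [ 526. -418.  119.] [-0.85  0.5   1.4  -0.    1.24 -0.73]
place [ 526. -418.  119.] [-0.85  0.5   1.4  -0.    1.24  2.41]
1 grasp [ 457.5 -234.6  119. ] [-0.71  0.12  1.87 -0.    1.15 -1.99]
1 above [ 457.5 -234.6  239. ] [-0.71 -0.01  1.76 -0.    1.39 -1.99]
1 t225 [ 566.93 -156.72  139.94] [-0.73 -0.08  2.19  0.83  0.68 -2.94]
1 t60 [556.13  -2.09 139.94] [-0.38 -0.23  2.32  0.64  0.49 -2.51]
place [ 526. -418.  119.] [-0.85  0.5   1.4  -0.    1.24  2.41]
place [ 526. -418.  119.] [-0.85  0.5   1.4  -0.    1.24 -0.73]
5.6583
```

```bash
cat > d.py <<'E'
from h import *
np.set_printoptions(precision=2,suppress=True)
o=fitm().x; Rm=Rn.from_euler("z",-.29).as_matrix()
p,q=tcp((457.5,-234.6,0),Rm,0)
bot.move_to(p+[0,0,90],q); bot.move_straight(p,speed=120); claw.close()
s=read_state(); print(s["grip_width"],s["finger_force"],s["contact_force"],s["t"])
bot.move_straight(p+[0,0,100],speed=150)
p,q=tcp(*tap(-240,o,40),0)
bot.move_to(p+[0,0,90],q); s=read_state(); print(s["grip_width"],s["contact_force"],s["t"])
for n in("side","scene"):
    P=snap(n); save(P,n+"2.png")
    L=finder.landmark_of(P,"mallet"); e=tap(-240,o,40)[0]+[0,0,90]
    print(n,np.array(L[0]["centre"])*[640,480] if L else None,proj(P,e))
    R=tap(-240,o,40)[1]; im=P["color"].copy()
    for B in([46,100,0,50],[22,24,50,180]):
        X=np.array([[a*B[0]/2,b*B[1]/2,z] for a in(-1,1) for b in(-1,1) for z in B[2:]])@R.T+e
        cv2.polylines(im,[cv2.convexHull(np.array([proj(P,x) for x in X]).astype(np.int32))],True,(255,0,0))
    cv2.imwrite("pics/"+n+"2o.png",cv2.resize(im[130:370,180:500],(640,480))[:,:,::-1])
print(read_state()["t"])
E
python3 d.py; python3 -c "
import cv2,numpy as np
cv2.imwrite('pics/o2.png',cv2.resize(np.hstack([cv2.imread('pics/side2o.png'),cv2.imread('pics/scene2o.png')]),(800,300)))"
```

```text
23.452369679551097 54.719531536102295 [0.64 0.41 0.89] 7.85
23.362307922443794 [-0.06 -0.73 -2.96] 9.425
side [351.62 277.39] [353.2  277.82]
scene [304.32 289.1 ] [304.68 287.08]
9.625
```

View pics/o2.png

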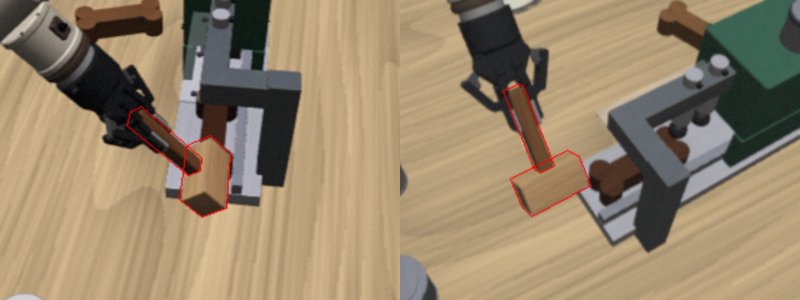

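The outline of the held mallet matches the picture in both views, with the head at (207,175) on the left and (548,183) on the right, so the grip is good. Next I'll lower it and push most of the safe distance.

```bash
cat >> h.py <<'E'
def fy(o,b=0):
    s=read_state(); return Rn.from_euler("z",-o[2]).apply(s["contact_force"])-b, s
E
python3 - <<'E'
from h import *
np.set_printoptions(precision=2,suppress=True)
o=fitm().x; P=lambda f:tcp(*tap(f,o,40),0)
bot.move_straight(P(-240)[0],speed=110)
b,s=fy(o); print("tare",b,s["t"]); np.save("tare.npy",b)
f=-240
for st,v in [(-222,60)]+[(y,30) for y in range(-215,-119,8)]:
    bot.move_straight(P(st)[0],speed=v); F,s=fy(o,b); print(st,F,round(s["t"],2))
    if np.abs(F).max()>12: break
for d in (1,2,3): 
    bot.move_straight(P(st+d)[0],speed=15); F,s=fy(o,b); print(st+d,F,round(s["t"],2))
print(s["grip_width"],s["wrist_torque"])
E
```

```text
tare [ 0.67 -0.63 -2.64] 10.5917
-222 [-1.   -0.34 -0.29] 11.04
-215 [-0.54  1.11 -1.01] 11.43
-207 [ 0.19  0.08 -0.06] 11.84
-199 [-0.06  0.47  0.42] 12.26
-191 [-1.47 -0.33  0.57] 12.68
-183 [-1.48  0.74 -1.2 ] 13.09
-175 [ 0.    0.64 -0.24] 13.51
-167 [-0.09  0.59 -0.16] 13.93
-159 [-1.19  0.39 -1.95] 14.34
-151 [-0.36  0.11  1.04] 14.76
-143 [-1.35  1.49 -0.55] 15.18
-135 [-0.39 -0.07 -0.5 ] 15.59
-127 [-0.21  1.06  0.34] 16.01
-126 [-0.18 -0.39  0.47] 16.26
-125 [ 0.01 -0.8  -0.03] 16.51
-124 [-0.15 -1.08 -0.78] 16.76
23.05658256163186 [-0.39  0.76 -0.23]
```

```bash
python3 - <<'E'
from h import *
o=fitm().x
a=[]
for n in("side","scene"):
    P=snap(n); L=finder.landmark_of(P,"bone"); print(n,[(round(l["conf"],2),Rn.from_euler("z",-o[2]).apply(plane(P,l["centre"],30)-[o[0],o[1],0])) for l in L[:2]])
    im=P["color"].copy()
    e,R=tap(-124,o,40)
    for B in([46,100,0,50],[22,24,50,180]):
        X=np.array([[x*B[0]/2,y*B[1]/2,z] for x in(-1,1) for y in(-1,1) for z in B[2:]])@R.T+e
        cv2.polylines(im,[cv2.convexHull(np.array([proj(P,x) for x in X]).astype(np.int32))],True,(255,0,0))
    c=im[160:310,270:470]; a.append(cv2.resize(c,(400,300),interpolation=cv2.INTER_CUBIC))
cv2.imwrite("pics/o3.png",np.hstack(a)[:,:,::-1])
S=[(lambda s:(Rn.from_euler("z",-o[2]).apply(s["contact_force"])-np.load("tare.npy"))[1])(read_state()) for _ in range(6)]; print(S)
E
```

```text
side [(0.59, array([ -0.08027081, -39.68283176,  30.        ]))]
scene [(0.84, array([  1.18581687, -25.29862655,  30.        ]))]
[np.float64(-0.4962226362075497), np.float64(-0.4962226362075497), np.float64(-0.4962226362075497), np.float64(-0.4962226362075497), np.float64(-0.4962226362075497), np.float64(-0.4962226362075497)]
```

View pics/o3.png

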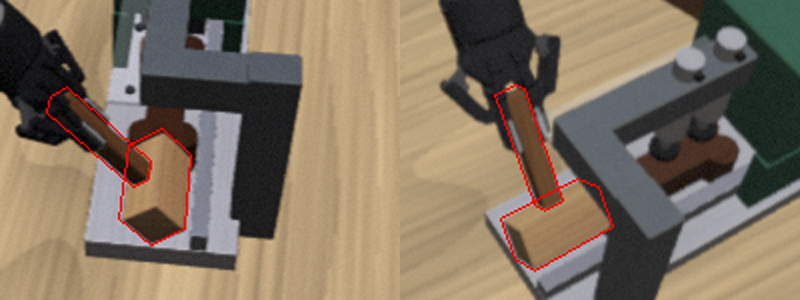

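In both views the bone has been pushed to the mouth (right view, front lobes at (725,155)) and the head is still square behind it. Now I'll feel for the stop in small steps.

```bash
python3 - <<'E'
from h import *
o=fitm().x; P=lambda f:tcp(*tap(f,o,40),0); b=np.load("tare.npy"); out=[]
bot.move_straight(P(-114)[0],speed=25)
f=-114
while f<-64 and read_state()["t"]<38:
    f+=.7; bot.move_straight(P(f)[0],speed=10); F,s=fy(o,b); out.append((round(f,1),round(F[1],1)))
    if F[1]<-7: break
print(out); print(F,s["t"],s["grip_width"],s["wrist_torque"])
E
```

```text
[(-113.3, np.float64(1.1)), (-112.6, np.float64(-0.9)), (-111.9, np.float64(-0.9)), (-111.2, np.float64(-0.8)), (-110.5, np.float64(0.1)), (-109.8, np.float64(-0.4)), (-109.1, np.float64(-0.9)), (-108.4, np.float64(-0.5)), (-107.7, np.float64(-0.3)), (-107.0, np.float64(-0.4)), (-106.3, np.float64(0.8)), (-105.6, np.float64(-0.1)), (-104.9, np.float64(-1.0)), (-104.2, np.float64(1.0)), (-103.5, np.float64(-1.2)), (-102.8, np.float64(-0.0)), (-102.1, np.float64(-0.7)), (-101.4, np.float64(-0.2)), (-100.7, np.float64(-0.2)), (-100.0, np.float64(-1.7)), (-99.3, np.float64(-0.4)), (-98.6, np.float64(0.1)), (-97.9, np.float64(-0.8)), (-97.2, np.float64(-1.1)), (-96.5, np.float64(-0.6)), (-95.8, np.float64(-0.4)), (-95.1, np.float64(0.1)), (-94.4, np.float64(-1.5)), (-93.7, np.float64(-0.6)), (-93.0, np.float64(-0.6)), (-92.3, np.float64(-0.5)), (-91.6, np.float64(-0.2)), (-90.9, np.float64(-0.6)), (-90.2, np.float64(-0.7)), (-89.5, np.float64(-0.6)), (-88.8, np.float64(-0.4)), (-88.1, np.float64(-0.8)), (-87.4, np.float64(-0.7)), (-86.7, np.float64(-0.5)), (-86.0, np.float64(-1.4)), (-85.3, np.float64(-1.3)), (-84.6, np.float64(-1.3)), (-83.9, np.float64(-0.4)), (-83.2, np.float64(-0.9)), (-82.5, np.float64(-0.6)), (-81.8, np.float64(-0.9)), (-81.1, np.float64(-1.4)), (-80.4, np.float64(-1.7)), (-79.7, np.float64(-0.7)), (-79.0, np.float64(-1.2)), (-78.3, np.float64(-4.0)), (-77.6, np.float64(-5.8)), (-76.9, np.float64(-6.5)), (-76.2, np.float64(-8.7))]
[-1.61835123 -8.69581324 -0.52887714] 31.0083 23.606845930100732 [-1.99967316  0.98824388 -1.42120834]
```

The contact came at -78.6, inside the allowed stop range, and the force and torque put it at the mallet head. The force peaked at about 9 N, well under the 18 N slip. Next I'll retreat and carry the mallet above the tins.

```bash
python3 - <<'E'
from h import *
np.set_printoptions(precision=1,suppress=True)
o=fitm().x; P=lambda f:tcp(*tap(f,o,40),0)
bot.move_straight(P(-90)[0],speed=25)
bot.move_straight(P(-245)[0],speed=150)
bot.move_straight(P(-245)[0]+[0,0,90],speed=150)
p,q=tcp((526,-418,125),Rn.from_euler("z",-.118).as_matrix(),0)
bot.move_to(p,q); s=read_state(); print(s["t"],s["grip_width"],s["contact_force"])
a=[]
R=Rn.from_rotvec(s["eef_rot"]).as_matrix()@np.diag([1,-1,-1.]); e=np.array(s["eef_pos"])-R@[0,0,G]
for n in("side","scene"):
    Q=snap(n); save(Q,n+"4.png")
    for k in("tin_near","tin_far"):
        L=finder.landmark_of(Q,k); print(n,k,[(round(l["conf"],2),plane(Q,l["centre"],0)) for l in L[:2]])
    im=Q["color"].copy()
    for B in([46,100,0,50],[22,24,50,180]):
        X=np.array([[x*B[0]/2,y*B[1]/2,z] for x in(-1,1) for y in(-1,1) for z in B[2:]])@R.T+e
        cv2.polylines(im,[cv2.convexHull(np.array([proj(Q,x) for x in X]).astype(np.int32))],True,(255,0,0))
    a.append(im[180:480,140:540] if n=="side" else im[150:450,100:500])
cv2.imwrite("pics/o4.png",np.hstack(a)[:,:,::-1])
E
```

```text
34.6 23.226851039723254 [ 0.1  0.5 -3. ]
side tin_near [(0.82, array([ 413.7, -403.7,    0. ]))]
side tin_far [(0.98, array([ 638.7, -431.8,    0. ]))]
scene tin_near [(0.97, array([ 407.4, -402.7,   -0. ]))]
scene tin_far [(0.7, array([ 638.3, -432.9,    0. ]))]
```

View pics/o4.png

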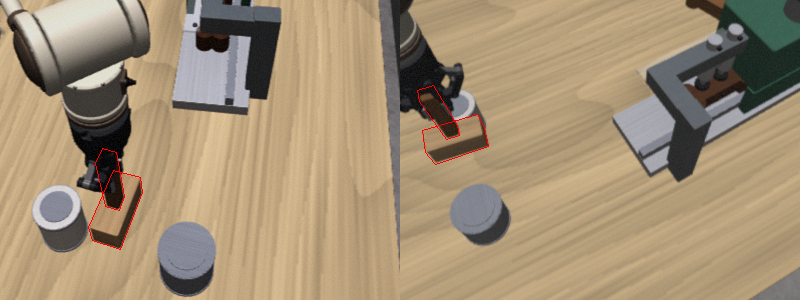

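The mallet is held square in both views, with its head at (115,215) on the left, midway between the tins, and the bone lies straight in the hood. Lowering it now.

```bash
python3 - <<'E'
from h import *
np.set_printoptions(precision=1,suppress=True)
p,q=tcp((525.3,-417.8,0),Rn.from_euler("z",-.118).as_matrix(),0)
f0=read_state()["contact_force"][2]
bot.move_straight(p+[0,0,5],q,speed=90)
z=5
while z>-4:
    z-=1; bot.move_straight(p+[0,0,z],speed=15); f=read_state()["contact_force"][2]-f0; print(z,round(f,1))
    if f>4: break
claw.gripper_open(); bot.move_straight(p+[0,0,z+120],speed=120)
s=read_state(); print(s["t"],s["grip_width"],s["contact_force"])
bot.move_to([380,-300,360],q)
a=[]
for n in("side","wrist"):
    Q=snap(n); a.append(Q["color"])
    for k in("mallet","tin_near","tin_far"):
        L=finder.landmark_of(Q,k); print(n,k,[(round(l["conf"],2),plane(Q,l["centre"],0)) for l in L[:1]])
cv2.imwrite("pics/o5.png",cv2.resize(np.hstack(a),(800,300),interpolation=cv2.INTER_AREA)[:,:,::-1]); print(read_state()["t"])
E
```

```text
4 -0.6
3 -0.1
2 -0.4
1 -0.3
0 1.0
-1 9.3
39.6583 84.98536604076386 [-0.1 -0.2  0.4]
side mallet [(0.69, array([ 524.2, -419.4,    0. ]))]
side tin_near [(0.65, array([ 415.7, -403.7,    0. ]))]
side tin_far [(0.82, array([ 637.7, -432. ,    0. ]))]
wrist mallet [(0.69, array([ 526.7, -419.6,    0. ]))]
wrist tin_near [(0.56, array([ 409.2, -408.2,    0. ]))]
wrist tin_far []
40.95
```

View pics/o5.png

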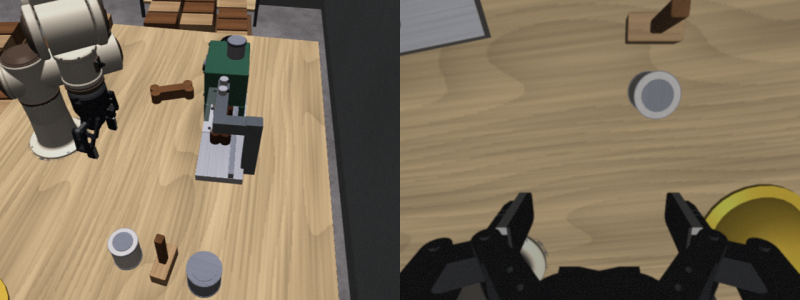

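The mallet stands upright midway between the tins at (163,262) in the side view. The bone is in the hood at (220,135), the spare bone is undisturbed and the arm is clear, so I'm handing in.

```bash
python3 -c "
from bench import bot
print(bot.sign_off())"
```

```text
the job is handed in; nothing more can be done
None
```

I handed the job in at about 41 s: the mallet pushed the bone home, felt as contact about 62 mm behind the mouth at about 9 N (under the stop's 18 N slip), and now stands on its head midway between the tins; I pushed steadily in small steps rather than striking, and the hidden stop was felt, not seen.

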